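# Tare the scale that carries the steel cup

### The job

The empty steel cup stands on one of two bench scales and has pushed that scale's pointer off zero. Turn the tare knob of the scale with the cup until its pointer points at the zero mark, the one long thick line on its dial, and let go. Leave the cup standing where it is on its pan, and leave the other scale, which carries a gel tub, as it reads.

Things in the scene. Friction and masses are not known exactly. Their poses are not given: they have to be found in the camera images.
- tare_knob (a joint): angle of the tare knob and its pointer on the scale with the steel cup, rad. 0 = pointer on the zero mark (the one long thick line, on the dial's far side from the robot). Grows clockwise seen from above; starts at 0.5 to 1.35, so turn the knob anticlockwise by this angle. Friction 0.04 N m, no spring, stops at +-2.6. A thin pointer reaches 39 mm from the axis, on the white stripe's side
- tare_grip (a point): on that knob's upright axis, 112 mm above the table, at grip height. x axis along the pointer, turning with the knob; z up. Knob: black upright bar, 46 mm long along the pointer, 14 mm thick, top 124 mm above the table, on a skirt of 38 mm diameter whose top is 89 mm up, over a level white dial of 95 mm diameter, 85 mm up, in the right half of the scale
- steel_cup: open, empty, loose steel cup, 72 mm wide, 82 mm high, upright on the round pan (102 mm, 36 mm up) of the scale to be tared; origin at the centre of its underside. Scale: grey, fixed, 110 mm deep, 215 mm wide, yawed up to 0.25 rad; pan in its left half seen from the robot, centred 110 mm from the knob's axis. Cup rim 118 mm above the table. Leave it there
- other_pointer (a point): tip of the pointer of the other scale, of the same make, which carries a pink gel tub (96 mm wide, 55 mm high); 39 mm from that knob's axis, 87 mm above the table. Leave it as it is
Things that resemble listed ones, but are neither listed nor needed, are in the scene too. Leave any purple or turquoise look-alike of the steel_cup alone.

How it is judged:
At the end, for the whole second after the job is handed in: The pointer of the scale with the steel cup is at rest within 10 degrees (0.175 rad) of its zero mark; the cup stands upright within 20 mm of where it stood; the other scale's pointer tip is within 8 mm of where it was (value of joint tare_knob between -0.175 and 0.175 rad and velocity of joint tare_knob between -0.05 and 0.05 rad/s and distance of steel_cup from where it was at the start of the episode below 0.02 m and angle between steel_cup's own z axis and vertical below 0.15 rad and distance of other_pointer from where it was at the start of the episode below 0.008 m); the robot touches nothing.
It fails at once if the steel cup is tipped or knocked off its place (more than 20 degrees or 40 mm) (angle between steel_cup's own z axis and vertical above 0.35 rad or distance of steel_cup from where it was at the start of the episode above 0.04 m).
It fails at once if the other scale's pointer is turned (its tip moves more than 12 mm) (distance of other_pointer from where it was at the start of the episode above 0.012 m).
It also fails if it takes over 35 s, if anything falls off the work surface, if the arm or the gripper's body presses on something with over 40 N, if the wrist force passes 120 N, or if a joint passes its speed limit or range.

### The arm

A 6-joint arm with a two-finger parallel gripper is mounted at the origin on a cart in front of the work surface, level with it; the furniture and walls round the work are solid. World frame = base frame: x ahead of the robot, y to its left, z up, the work surface at z = 0. Lengths are in m, angles in rad, forces in N, time in s.
With the tool pointing down it reaches from about 0.35 to 0.95 m from the base axis. Payload 17.4 kg.
Tool frame: the origin (TCP) lies midway between the tips of the shut fingers; the grasp point (between the pads) lies 19 mm behind it; z points along the fingers, y is the line along which they close (so a half turn about z gives the same grasp; the last joint's range is limited). The gripper opens to 93 mm and grips with 3 to 60 N. Pads are 15 mm wide; open, the fingers measure 128 mm over their backs; the gripper's body (75 mm by 188 mm) begins 65 mm behind the grasp point.
Start: joints at [-1.184, 0.116, 1.442, -0, 1.584, -0.038], TCP at [0.278, -0.615, 0.195] pointing down, gripper open.
Joint ranges: [-2.83, 2.83], [-0.83, 2.19], [0.07, 2.5], [-1.14, 4.28], [0.01, 3], [-2.97, 2.97]. Speed limits (rad/s): [1.89, 1.89, 2.22, 3.14, 3.14, 3.14].

### API

Orientations are given as [roll, pitch, yaw] about the fixed x, y, z axes, in that order (R = Rz(yaw) Ry(pitch) Rx(roll)).
In Python, from workcell import ctrl, eyes, order gives the robot as it stands.
- The arm moves only by the tool jog_arm, never from a script. Its argument "steps" is a list of rows, each a list of 3 entries, a list of its own where there are three numbers: the finger opening in mm, from 0 to 93, then the shift along the tool's x, y, z scaled (see below), then the turn about the tool's z scaled (see below). In form: [[jaw, [x, y, z], roll], ...]. A call has exactly 10 rows; each row shifts and turns the commanded pose from where the row before left it, along the tool's axes as they then stand; what a row does not reach is not made up. The controller multiplies each number of a shift by 75 mm and each number of a turn by 90 degrees. A row lasts 1/10 s, in which the tool goes at most 50 mm and 8.59 degrees, less where a joint would pass 70% of its speed; a pose out of reach is approached as far as the arm can. A call with a number of a shift or a turn outside -1 to 1 is refused whole. A call with a gripper value outside its range is refused whole. The fingers move at their own pace and stop on an object; the grip force is fixed at half the most. Time passes only in rows, so rows that do not move let the fingers close, or fill a call up. It gives the time, the measured TCP pose, the force, the opening and the grip force at its end, in the units of the state.
- ctrl.sense(): the state, without advancing time (a new reading comes with each control period).
- eyes.camera(name): name is "side" or "top" or "wrist"; returns the picture (384x512x3 uint8, red, green, blue); there is no depth.
- eyes.camera_info(name): a dict with "fx", "fy", "cx", "cy" (pixels), "dist" ([k1, k2, p1, p2, k3] as OpenCV has them; the pictures are not rectified), "R" (3x3) and "t" (3): a world point X has camera coordinates R X + t; the wrist camera has in their place "T_tool_cam" (4x4, takes a point from camera to tool coordinates, whose origin is the TCP and whose axes are the flange's). Camera axes: x right, y down, z forward; pixel columns grow to the right and rows downward; lengths in m; the calibration is good to about 2 mm. A picture is of the moment at which its call begins: read the wrist's pose just before it. camera_info takes no time and is no camera call.
- order.hand_in(): hands the job in; it is judged then, once.
The state is a dict: "clock": time; "q": joint angles; "qvel": joint speeds; "effort": joint torques, N m; "ee_pos": TCP position; "tool_rot": TCP orientation; "contact_force": force on the tool from outside, world axes, zero at the start; "moment": the same for the moment, N m; "grip_width": finger opening in m; "finger_force": force on a finger pad.
Only numpy, scipy, OpenCV 4.12 (cv2) and the standard library are available. Lean on these libraries where they do the work, as an engineer would, in place of code of your own. Each camera call takes 0.05 s, during which the arm holds its last target. There are 200 camera calls.

## Working session

There is one attempt and no reset: what is moved stays moved. The work goes in short steps, Python scripts to look and compute and a tool call to move; the robot and the scene stay as the last step left them, time stands still between calls to the robot, and variables do not carry over. Pictures are saved under pics/ and viewed, at most 10 in all, crops included, and the job is handed in when it is done.

Besides the shell and the picture viewer there is one more tool, called after "Emit:" as a command line: name --argument value ..., lists and objects as JSON in quotes. jog_arm: Moves the arm, as the interface text tells. Shifts and turns lie within -1 to 1; 1 stands for 75 mm of shift or 90 degrees of turn. Its arguments: {"type":"object","properties":{"steps":{"type":"array","items":{"type":"array"}}},"required":["steps"]}

```bash
mkdir -p pics; python3 - <<'E'
from workcell import ctrl, eyes
import cv2, numpy as np
s=ctrl.sense(); print(s['clock'],s['ee_pos'],s['tool_rot'],s['grip_width'])
for n in('top','side'):
    im=eyes.camera(n); cv2.imwrite(f'pics/{n}0.png',cv2.resize(im[:,:,::-1],(800,600),interpolation=cv2.INTER_CUBIC)); np.save(f'{n}0.npy',im)
    i=eyes.camera_info(n); print(n,{k:np.round(v,3).tolist() for k,v in i.items()})
print(eyes.camera_info('wrist'))
E
```

```text
0.0 [ 0.27810764 -0.61478772  0.19391276] [-3.14043184e+00 -2.84313100e-05  4.24795236e-01] 0.09259240384924204
top {'fx': 408.687, 'fy': 408.687, 'cx': 259.325, 'cy': 189.44, 'dist': [0.031, 0.0, 0.0, 0.0, 0.0], 'R': [[-0.016, -1.0, -0.016], [-0.996, 0.018, -0.092], [0.092, 0.015, -0.996]], 't': [-0.023, 0.616, 1.093]}
side {'fx': 435.224, 'fy': 435.224, 'cx': 254.401, 'cy': 193.837, 'dist': [-0.128, 0.0, 0.0, 0.0, 0.0], 'R': [[-0.992, -0.128, -0.002], [-0.075, 0.592, -0.802], [0.104, -0.796, -0.597]], 't': [0.598, 0.144, 1.073]}
{'fx': 303.8676407929144, 'fy': 303.8676407929144, 'cx': 258.604180134959, 'cy': 190.05434177360607, 'dist': array([-0.02757978,  0.        ,  0.        ,  0.        ,  0.        ]), 'T_tool_cam': array([[ 9.34884597e-04, -9.64953770e-01, -2.62418269e-01,
         7.21930070e-02],
       [ 9.99996814e-01,  2.86832204e-04,  2.50783531e-03,
        -2.28502717e-04],
       [-2.34467513e-03, -2.62419777e-01,  9.64950964e-01,
        -1.90184813e-01],
       [ 0.00000000e+00,  0.00000000e+00,  0.00000000e+00,
         1.00000000e+00]])}
```

View pics/top0.png

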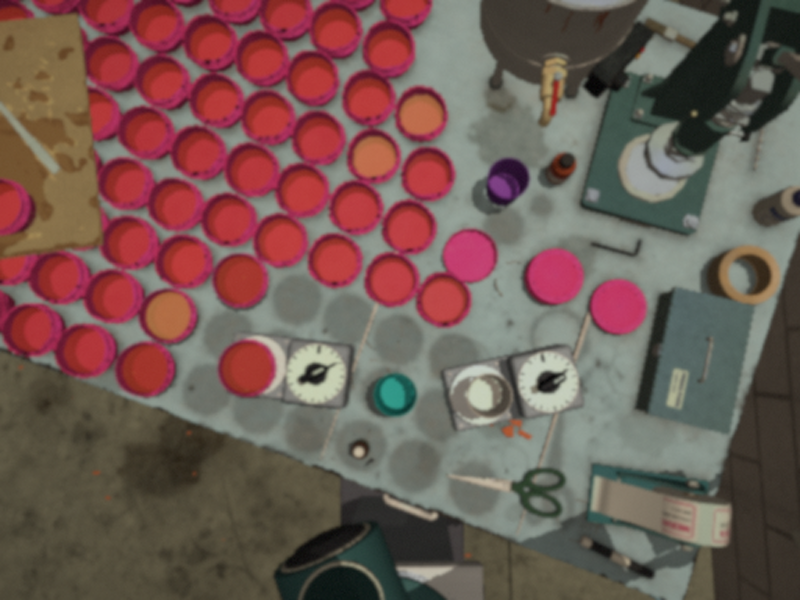

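The top view shows two scales. One has the pan with a grey steel cup at (482,395) and its dial at about (547,382). The other has a red/pink tub at (250,367) and its dial at (317,374). The turquoise cup (395,395) and purple cup (507,180) are look-alikes. The right-hand scale, with the grey metal cup, fits the description; I'll confirm it in a crop and locate the dial.

```bash
cat > h.py <<'E'
import numpy as np, cv2
from workcell import ctrl, eyes
from scipy.spatial.transform import Rotation as Ro
def pose():
    s=ctrl.sense(); return np.array(s['ee_pos']), Ro.from_euler('xyz',s['tool_rot']).as_matrix()
def cam(n,p=None):
    i=eyes.camera_info(n); K=np.array([[i['fx'],0,i['cx']],[0,i['fy'],i['cy']],[0,0,1.]])
    if n!='wrist': R=np.array(i['R']);t=np.array(i['t']); return K,np.array(i['dist']),R,t
    T=np.array(i['T_tool_cam']); Rw=p[1]@T[:3,:3]; o=p[0]+p[1]@T[:3,3]; return K,np.array(i['dist']),Rw.T,-Rw.T@o
def ray(px,c,z):
    K,d,R,t=c; u=cv2.undistortPoints(np.array(px,float).reshape(-1,1,2),K,d).reshape(-1,2)
    o=-R.T@t; v=np.c_[u,np.ones(len(u))]@R
    return o+v*((z-o[2])/v[:,2])[:,None]
def rectify(im,c,x,y,z,w,n):
    # level picture at height z; up = +x world, left = +y
    a=np.linspace(w,-w,n); Y,X=np.meshgrid(y+a,x+a); P=np.stack([X.ravel(),Y.ravel(),np.full(X.size,z)],1)
    K,d,R,t=c; q=cv2.projectPoints(P,cv2.Rodrigues(R)[0],t,K,d)[0].reshape(n,n,2).astype(np.float32)
    return cv2.remap(im,q[...,0],q[...,1],cv2.INTER_CUBIC)
E
python3 - <<'E'
from h import *
im=np.load('top0.npy'); c=cam('top')
k=ray([[547*.64,382*.64],[482*.64,395*.64],[317*.64,374*.64]],c,.085);print(k)
x,y=k[0,:2]
a=rectify(im,c,x,y,.085,.06,480); b=cv2.resize(im[210:285,270:385],(320,209),interpolation=cv2.INTER_CUBIC)
o=np.zeros((480,800,3),np.uint8);o[:,:480]=a;o[:209,480:]=b
cv2.imwrite('pics/c1.png',o[:,:,::-1])
E
```

```text
[[ 0.46483243 -0.26425065  0.085     ]
 [ 0.44524227 -0.15763052  0.085     ]
 [ 0.48361424  0.11302869  0.085     ]]
```

View pics/c1.png

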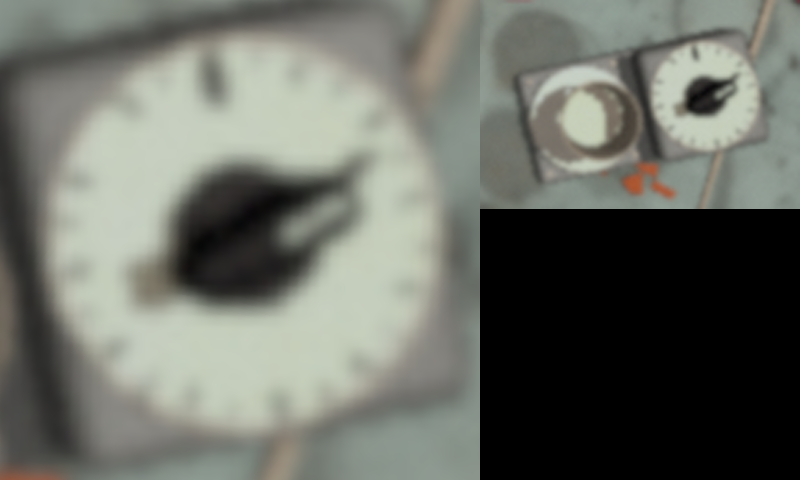

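View pics/side0.png

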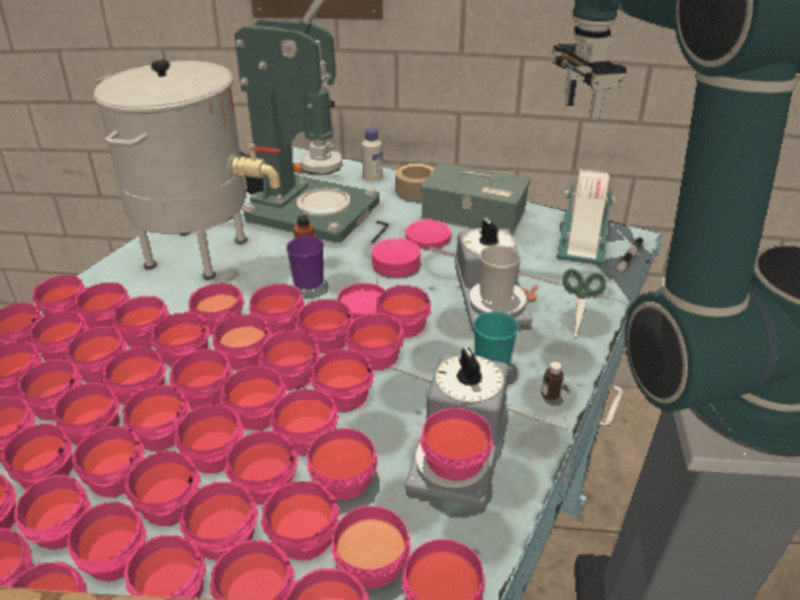

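The side view confirms the grey steel cup at (500,275) on the far scale, with the tub on the near scale at (455,440). The toolbox at (475,195) is low, so I cross above it with a slight rise.

Emit:
jog_arm --steps '[[60,[0.42,-0.32,-0.06],0],[60,[0.42,-0.32,-0.06],0],[60,[0.42,-0.32,-0.06],0],[60,[0.42,-0.32,-0.06],0],[60,[0.42,-0.32,-0.06],0],[60,[0.42,-0.32,-0.06],0],[60,[0.42,-0.32,-0.06],0],[60,[0.42,-0.32,-0.06],0],[60,[0.42,-0.32,-0.06],0],[60,[0.42,-0.32,-0.06],0]]'

```text
clock: 1.1
ee_pos: [0.4667, -0.265, 0.2397]
tool_rot: [-3.141, 0.0, 0.425]
contact_force: [1.3, -0.6, 0.8]
grip_width: 0.06
finger_force: 0.0
```

Emit:
jog_arm --steps '[[45,[0,0,0],0.094],[45,[0,0,0],0.094],[45,[0,0,0],0.094],[45,[0,0,0],0.094],[45,[0,0,0],0.094],[45,[0,0,0],0.094],[45,[0,0,0],0.094],[45,[0,0,0],0.094],[45,[0,0,0],0.094],[45,[0,0,0],0.094]]'

```text
clock: 2.1
ee_pos: [0.4662, -0.2665, 0.2393]
tool_rot: [3.141, 0.0, -1.058]
contact_force: [0.3, 0.2, 0.1]
grip_width: 0.0452
finger_force: 0.0
```

```bash
python3 - <<'E'
from h import *
p=pose(); im=eyes.camera('wrist'); c=cam('wrist',p); s=ctrl.sense()
print(s['clock'],p[0],np.degrees(s['tool_rot']),s['grip_width'],np.round(s['q'],2))
o=np.zeros((400,800,3),np.uint8)
o[:,:400]=rectify(im,c,.4668,-.2655,.085,.06,400)
o[:,400:]=rectify(im,c,.4668,-.2655,.124,.06,400)
for x in(200,600): cv2.line(o,(x-4,200),(x+4,200),(255,0,0),1);cv2.line(o,(x,196),(x,204),(255,0,0),1)
cv2.imwrite('pics/w1.png',o[:,:,::-1])
E
```

```text
2.15 [ 0.46616494 -0.26645767  0.23933452] [ 1.79985278e+02  2.44423453e-02 -6.11847637e+01] 0.045185744016644304 [-0.57 -0.19  1.67 -0.    1.67  2.07]
```

View pics/w1.png

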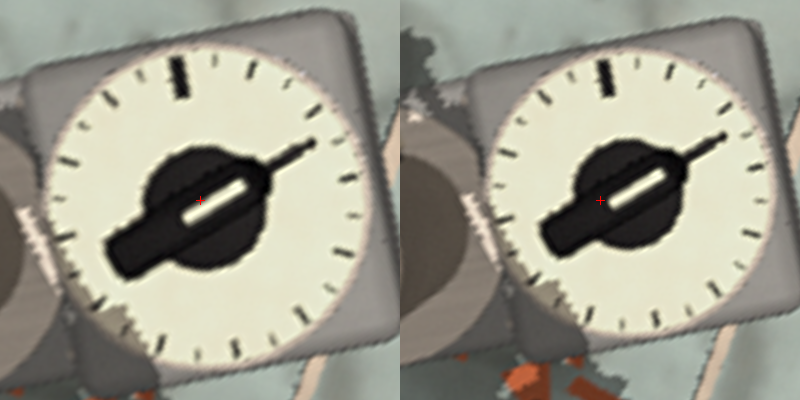

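Close up, the dial centre is at (209,207), the zero mark at (179,77) and the tip at (312,143). The knob is therefore at about 71.6°, with the bar at yaw -58.5° and the axis near (0.465, -0.269). Next: correct, descend and close.

Emit:
jog_arm --steps '[[45,[0.024,0.03,0.23],-0.03],[45,[0,0,0.24],0],[45,[0,0,0.24],0],[45,[0,0,0.24],0],[45,[0,0,0.24],0],[45,[0,0,0.24],0],[45,[0,0,0.24],0],[45,[0,0,0.22],0],[45,[0,0,0],0],[30,[0,0,0],0]]'

```text
clock: 3.15
ee_pos: [0.4652, -0.2691, 0.0979]
tool_rot: [3.141, 0.0, -1.005]
contact_force: [0.0, -0.3, -0.6]
grip_width: 0.0409
finger_force: 0.0
```

Emit:
jog_arm --steps '[[20,[0,0,0],0],[8,[0,0,0],0],[8,[0,0,0],0],[8,[0,0,0],0],[8,[0,0,0],0],[8,[0,0,0],0],[8,[0,0,0],0],[8,[0,0,0],0],[8,[0,0,0],0],[8,[0,0,0],0]]'

```text
clock: 4.15
ee_pos: [0.466, -0.269, 0.0985]
tool_rot: [-3.14, -0.001, -1.004]
contact_force: [5.3, 2.2, 1.8]
grip_width: 0.0127
finger_force: 30.0
```

Emit:
jog_arm --steps '[[8,[0,0,0],-0.079],[8,[0,0,0],-0.079],[8,[0,0,0],-0.079],[8,[0,0,0],-0.079],[8,[0,0,0],-0.079],[8,[0,0,0],-0.079],[8,[0,0,0],-0.079],[8,[0,0,0],-0.079],[8,[0,0,0],-0.079],[8,[0,0,0],-0.079]]'

```text
clock: 5.15
ee_pos: [0.4668, -0.2669, 0.0985]
tool_rot: [-3.138, -0.004, 0.242]
contact_force: [11.2, 20.5, 3.3]
grip_width: 0.0122
finger_force: 30.1
```

Emit:
jog_arm --steps '[[8,[0,0,0],0],[8,[0,0,0],0],[8,[0,0,0],0],[30,[0,0,0],0],[38,[0,0,0],0],[38,[0,0,0],0],[38,[0,0,-0.2],0],[38,[0,0,-0.3],0],[38,[0,0,-0.6],0],[38,[0,0,-0.6],0]]'

```text
clock: 6.15
ee_pos: [0.4647, -0.2691, 0.2277]
tool_rot: [-3.141, 0.0, 0.236]
contact_force: [0.2, -1.0, 0.3]
grip_width: 0.0381
finger_force: 0.0
```

```bash
python3 - <<'E'
from h import *
p=pose(); im=eyes.camera('wrist'); c=cam('wrist',p); s=ctrl.sense()
print(s['clock'],p[0],np.degrees(s['tool_rot']),s['grip_width'],s['contact_force'])
t=eyes.camera('top')
o=np.zeros((400,800,3),np.uint8)
o[:,:400]=rectify(im,c,.465,-.268,.085,.06,400)
o[:,400:]=cv2.resize(t[180:300,150:390],(400,200)).repeat(2,0)[:400] if 0 else 0
o[:200,400:]=cv2.resize(t[190:300,140:360],(400,200))
o[200:,400:]=cv2.resize(t[190:300,180:400],(400,200))
cv2.imwrite('pics/w2.png',o[:,:,::-1])
E
```

```text
6.2 [ 0.46471226 -0.26913115  0.2277389 ] [179.61736119  -0.35501279  13.52571814] 0.03823775131263764 [-0.51827666  0.75934797  7.23906146]
```

View pics/w2.png

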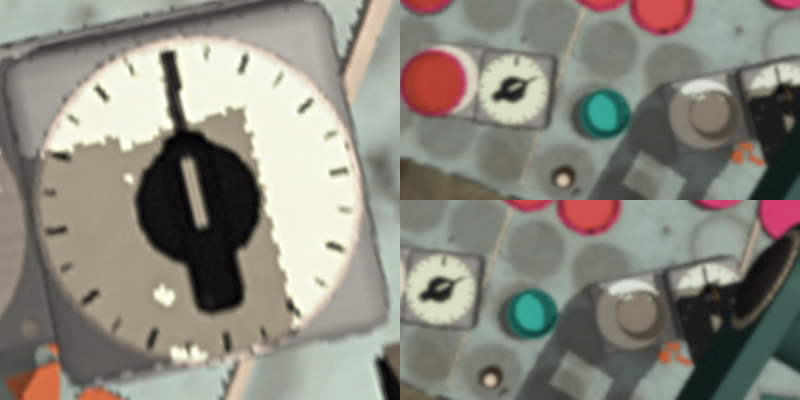

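The pointer at (168,55) to (182,130) lies on the zero mark. The cup is still upright on its pan, the other scale reads as before, and the robot is clear.

Emit:
jog_arm --steps '[[38,[0,0,0],0],[38,[0,0,0],0],[38,[0,0,0],0],[38,[0,0,0],0],[38,[0,0,0],0],[38,[0,0,0],0],[38,[0,0,0],0],[38,[0,0,0],0],[38,[0,0,0],0],[38,[0,0,0],0]]'

```text
clock: 7.25
ee_pos: [0.4652, -0.2692, 0.2254]
tool_rot: [3.142, -0.0, 0.236]
contact_force: [0.8, -0.2, -0.5]
grip_width: 0.0382
finger_force: 0.0
```

```bash
python3 -c "
from workcell import order
print(order.hand_in())"
```

```text
the job is handed in; nothing more can be done
None
```

I turned the tare knob until the pointer sat on the zero mark, let go and handed the job in at about 7 s; the last picture showed the cup in place and the other scale unchanged, but the hand-in returned no verdict.

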